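# Drop the flip stop and seat a card terminal against it

## Robot

A 6-joint arm with a two-finger parallel gripper is mounted at the origin on a cart in front of the work surface, level with it; the furniture and walls round the work are solid. World frame = base frame: x ahead of the robot, y to its left, z up, the work surface at z = 0. Lengths are in m, angles in rad, forces in N, time in s.
With the tool pointing down it reaches from about 0.35 to 0.775 m from the base axis. Payload 7.3 kg.
Tool frame: the origin (TCP) lies at the very end of the fingers, on their centre line; the grasp point (between the pads) lies 19 mm behind it; z points along the fingers, y is the direction in which the jaws open and shut (so a half turn about z gives the same grasp; the last joint's range is limited). The gripper opens to 92 mm and grips with 3 to 60 N. Pads are 19 mm wide; open, the fingers measure 130 mm over their backs; the gripper's body (75 mm by 190 mm) begins 47 mm behind the grasp point.
Start: joints at [-1.305, 0.342, 1.524, -0, 1.275, -0.146], TCP at [0.21, -0.481, 0.227] pointing down, gripper open.
Joint ranges: [-2.53, 2.53], [-0.77, 2.02], [0.04, 2.7], [-1, 4.14], [0.28, 2.66], [-3.11, 3.11]. Speed limits (rad/s): [2.57, 2.57, 3.14, 3.14, 3.14, 3.14].

## Interface

Orientations are given as [roll, pitch, yaw] about the fixed x, y, z axes, in that order (R = Rz(yaw) Ry(pitch) Rx(roll)).
In Python, from workcell import * gives the robot as it stands.
- The arm moves only by the tool move_arm, never from a script. Its argument "motion" is text: rows parted by semicolons, each of 5 numbers parted by spaces: the shift along the tool's x, y, z in mm, then the turn about the tool's z in degrees, then the closure, from -1 (fully open) to 1 (shut), so that 0 is half open. A call has 1 to 12 rows; each row is the pose to reach, as a shift and turn from the pose commanded when the call began, along the tool's axes at that moment; what a row does not reach only later rows make up. A row lasts 1/8 s, in which the tool goes at most 62.5 mm and 10.7 degrees, less where a joint would pass 70% of its speed; a pose out of reach is approached as far as the arm can. A call with a gripper value outside its range is refused whole. The fingers move at their own pace and stop on an object; the grip force is fixed at half the most. Time passes only in rows, so rows that repeat a pose let the fingers close. It gives the time, the measured TCP pose, the force and the opening at its end, in the units of the state.
- get_obs(): the state, without advancing time (a new reading comes with each control period).
- snapshot(name): name is "scene" or "top" or "wrist"; returns a dict with "color" (480x640x3 uint8, red, green, blue), "K" (3x3 intrinsics, pixels), "world_from_camera" (4x4, takes a point from camera to world coordinates). Camera axes: x right, y down, z forward; pixel columns grow to the right and rows downward; lengths in m; the calibration is good to about 2 mm. A picture is of the moment at which its call begins. There is no depth.
- hand_in(): hands the job in, once; it reports no verdict.
Trained networks look in the newest picture that a camera, given by its name, has taken for a name from the list of things; names that differ only in an ending like _2 or _b are one class to them, and where a whole thing is asked for, a point or a joint stands for the part that bears it (a point fixed in the world has none). Each returns a list of dicts, best first, with "confidence" (0 to 1); they miss things now and then, are a little off and sometimes report something else, mostly with a low value. They report only what shows in the picture. A call takes as long as a camera call. They do not tell look-alikes from the thing itself.
- find_in(camera, target): "centre" ([x, y, z] in m, in the coordinates of the camera as it stood for that picture, good to about 4 mm: the middle of the surface that is visible of it).
- masks_of(camera, target): "mask" (480x640 bool, what is visible of it).
- tip_of(camera, target): "centre" ([x, y, z] in m, in the coordinates of the camera as it stood for that picture, good to about 4 mm: a listed point, or the origin of a listed thing).
The state is a dict: "clock": time; "joints": joint angles; "qd": joint speeds; "effort": joint torques, N m; "position": TCP position; "ee_rot": TCP orientation; "wrist_force": force on the tool from outside, world axes, zero at the start; "wrist_torque": the same for the moment, N m; "grip_width": finger opening in m.
Only numpy, scipy, OpenCV 4.12 (cv2) and the standard library are available. Lean on these libraries where they do the work, as an engineer would, in place of code of your own. Each camera call takes 0.05 s, during which the arm holds its last target. There are 200 camera calls.

## Task

Flip the stop flag on the guide rail fully down into the channel. Then slide the card terminal along the channel up to the flag's rubber bumper, press it firmly and steadily home (about 8 N, for about a second), and leave it lying flat there, tight against the bumper. The stop is only held on its rail by friction and must not be shoved along by hard pushing; leave the battery, the USB stick and the yellow tape where they are.

Things in the scene. Friction and masses are not known exactly. Their poses are not given: they have to be found in the camera images.
- rail: Aluminium guide rail screwed to the bench, 480 mm long along its own y, 115 mm wide (its x from -52 to +63), origin at the middle of its underside; x points across it to the far side (fence), y along the channel towards the stop. Channel floor 8 mm above the bench; channel from x = -40 to x = +40 mm, open at both ends, bounded by a front lip (top at 20 mm) and a fence (top at 45 mm).
- stop_carriage: Blue carriage of the flip stop, 22 x 50 mm, behind the fence; origin on the flag's hinge axis, 64 mm to the +x side of the channel's middle and 64 mm above the bench; its axes are parallel to the rail's, its y points away from the terminal. It is clamped on the rail by friction alone: a push along y of more than about 12 N makes it slip. Slipping by over 1.5 mm loses its setting.
- flag (a joint): Hinge of the yellow stop flag on the carriage, axis along the rail's y; 0 = fully down across the channel, against its end stop; positive = lifted up and back, at most 1.9 (starts standing up, 1.5 to 1.9). It stays where it is left: friction 0.12 N m. Down, its arm (16 mm wide, 12 mm thick) runs level from the hinge towards the rail's -x; up, the arm's top side faces the far side (+x).
- flag_tab (a point): Middle of the top side of the red tab at the end of the flag's arm; tab 30 mm long, 24 mm wide, 10 mm thick; 90 mm from the hinge axis. With the flag down it is 70 mm above the bench; z then points up.
- flag_blade (a point): Point on the flag's blade (28 mm wide, hanging from the arm 64 mm from the hinge), on its side towards the terminal (-y), behind the round rubber bumper (18 mm across). Flag down, it is in the channel's middle, 26 mm above the bench. The bumper's screw is set differently each time and not measured: its face lies 6 to 36 mm from this point towards -y, to be found by feel.
- feeler (a joint): Brass part-present feeler, 6 mm across, in the middle of the bumper: 0 = free, sticking out 5 mm; it reads about 0.004 when the terminal touches the bumper's face, and below 0.003 when it stands over 1 mm off. Very soft spring (0.2 N), too weak to push the terminal back.
- terminal: White card payment terminal, 146 mm long (its own x), 75 mm wide (y), 28 mm high, 0.15 to 0.3 kg, loose in the channel with about 4 mm of side play; origin at the centre of its underside; its x lies along the rail's y and points to the stop. Its ends, 73 mm from the origin, are widest 12 to 25 mm above its underside. It slides with 0.4 to 3 N.
- battery: Dark flat battery pack, 36 x 56 x 11 mm, on the bench in front of the rail; origin at the centre of its underside. Leave alone.
- usb_stick: Black USB stick with metal plug, 17 x 52 x 8 mm, on the bench in front of the rail; origin at the centre of its underside. Leave alone.
- tape_yellow: Roll of yellow tape, 64 mm across, 19 mm high, on the bench in front of the rail; origin at the centre of its underside. Leave alone.
Not all that is in view belongs to the job. Leave any pink or red look-alike of the terminal alone.

How it is judged:
By the outcome, as a careful person would: the job done as asked, in the order asked, and still so for the second after the job is handed in, with the robot touching nothing.
It also fails if it takes over 62 s, if anything falls off the work surface, if the arm or the gripper's body presses on something with over 40 N, if the wrist force passes 120 N, or if a joint passes its speed limit or range.

## Working session

There is one attempt and no reset: what is moved stays moved. The work goes in short steps, Python scripts to look and compute and a tool call to move; the robot and the scene stay as the last step left them, time stands still between calls to the robot, and variables do not carry over. Pictures are saved under pics/ and viewed, about 8 in all and at most 12, crops included, and the job is handed in when it is done.

Besides the shell and the picture viewer there is one more tool, called after "Emit:" by a JSON object that holds its "fn" and its "kwargs", one argument or row to a line. move_arm: Moves the arm, as the interface text tells. Its arguments: {"type":"object","properties":{"motion":{"type":"string"}},"required":["motion"]}

```bash
mkdir -p pics
cat > h.py <<'E'
from workcell import *
import numpy as np, cv2
def w(s,p): 
    T=np.array(s["world_from_camera"]); return T[:3,:3]@np.array(p)+T[:3,3]
def px(s,P):
    T=np.linalg.inv(np.array(s["world_from_camera"])); c=T[:3,:3]@np.array(P)+T[:3,3]; u=np.array(s["K"])@c; return u[:2]/u[2]
def ray(s,u,v,z):
    T=np.array(s["world_from_camera"]); d=T[:3,:3]@np.linalg.inv(np.array(s["K"]))@[u,v,1]; return T[:3,3]+d*(z-T[2,3])/d[2]
def save(n,im): cv2.imwrite(f"pics/{n}.png",im[...,::-1])
def st():
    o=get_obs(); print({k:np.round(o[k],4).tolist() for k in("clock","joints","position","ee_rot","wrist_force","grip_width")})
E
python3 - <<'E'
from h import *
st()
for c in("scene","top"):
    s=snapshot(c); save(c+"0",s["color"])
    for t in("rail","stop_carriage","flag_tab","flag_blade","terminal","battery","usb_stick","tape_yellow"):
        for r in tip_of(c,t)[:3]:
            P=w(s,r["centre"]); print(c,t,round(r["confidence"],2),P.round(4),px(s,P).round())
E
```

```text
{'clock': 0.0, 'joints': [-1.305, 0.3428, 1.525, -0.0, 1.2754, -0.146], 'position': [0.21, -0.4807, 0.226], 'ee_rot': [-3.14, -0.0002, 0.4118], 'wrist_force': [-0.2817, 0.1482, -0.444], 'grip_width': 0.0917}
scene rail 0.75 [ 0.4733 -0.0113  0.0018] [338. 292.]
scene stop_carriage 0.71 [0.5344 0.1254 0.0606] [269. 291.]
scene flag_tab 0.55 [0.5492 0.1243 0.152 ] [261. 253.]
scene flag_blade 0.84 [0.5024 0.1187 0.1331] [280. 270.]
scene terminal 0.94 [ 0.4691 -0.1429  0.0093] [379. 261.]
scene terminal 0.67 [0.7904 0.1902 0.0015] [174. 270.]
scene terminal 0.62 [ 0.8051 -0.287   0.0044] [317. 181.]
scene battery 0.79 [ 0.3683  0.0674 -0.0036] [350. 340.]
scene usb_stick 0.67 [ 0.3694 -0.0398 -0.0013] [384. 310.]
scene tape_yellow 0.68 [0.5049 0.1175 0.1353] [280. 269.]
scene tape_yellow 0.37 [ 0.3708 -0.1824  0.0053] [424. 273.]
top rail 0.83 [ 0.4696 -0.003   0.0011] [282. 286.]
top rail 0.69 [0.3696 0.0766 0.0011] [243. 333.]
top stop_carriage 0.93 [0.5283 0.133  0.0609] [215. 254.]
top flag_tab 0.76 [0.5466 0.1326 0.1536] [207. 236.]
top flag_tab 0.58 [ 0.4698 -0.0058 -0.0011] [283. 286.]
top flag_blade 0.57 [0.5048 0.1191 0.1298] [215. 261.]
top terminal 0.84 [ 0.7965 -0.282  -0.0009] [405. 146.]
top terminal 0.74 [ 0.4639 -0.1402  0.011 ] [346. 289.]
top terminal 0.63 [0.7862 0.1908 0.0019] [200. 145.]
top battery 0.7 [ 0.371   0.0707 -0.0024] [246. 332.]
top usb_stick 0.67 [ 0.377  -0.0334  0.0052] [295. 330.]
top tape_yellow 0.88 [ 0.3719 -0.183  -0.0007] [365. 333.]
```

View pics/scene0.png

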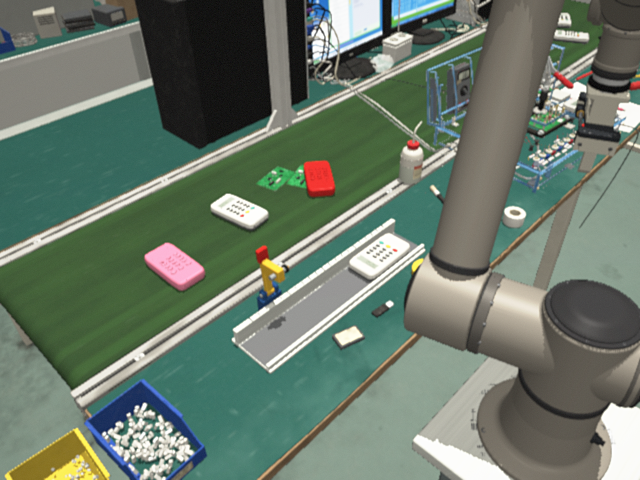

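View pics/top0.png

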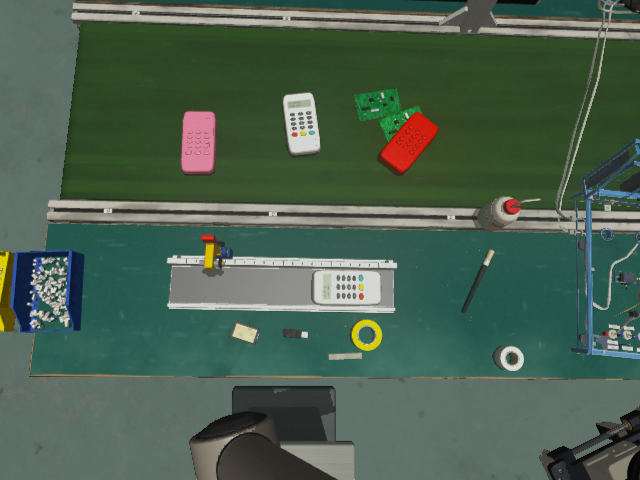

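The terminal candidates are white in the channel (top 347,287), white on the conveyor (300,123), pink (198,142) and red (409,143). The one in the channel is meant, since it lies along the rail. I'll confirm this in an enlarged crop, which also gives me the rail's edges.

Run:
```python
from h import *
s=snapshot("top"); save("crop",cv2.resize(s["color"][225:325,155:410],None,fx=3.1,fy=3.1,interpolation=cv2.INTER_CUBIC))
# model overlay check: predicted pixels for the rail at yaw guesses
for yaw in(0,.01,.02,-.02):
  c,sn=np.cos(yaw),np.sin(yaw)
  for n,p in dict(lipL=(-.052,.24,.02),lipR=(-.052,-.24,.02),fenL=(.04,.24,.045),fenR=(.04,-.24,.045)).items():
    P=[.4715+c*p[0]-sn*p[1],-.006+sn*p[0]+c*p[1],p[2]]; print(yaw,n,((px(s,P)-[155,225])*3.1).round(0))
print(np.array(s["world_from_camera"]).round(3))
```

```text
0 lipL [ 36. 256.]
0 lipR [747. 264.]
0 fenL [ 35. 115.]
0 fenR [752. 126.]
0.01 lipL [ 37. 259.]
0.01 lipR [747. 261.]
0.01 fenL [ 35. 118.]
0.01 fenR [751. 122.]
0.02 lipL [ 37. 263.]
0.02 lipR [748. 257.]
0.02 fenL [ 34. 122.]
0.02 fenR [750. 119.]
-0.02 lipL [ 35. 248.]
-0.02 lipR [745. 271.]
-0.02 fenL [ 37. 108.]
-0.02 fenR [753. 133.]
[[ 0.011 -0.983  0.183  0.394]
 [-0.999 -0.018 -0.036 -0.033]
 [ 0.039 -0.182 -0.982  0.97 ]
 [ 0.     0.     0.     1.   ]]
```

View pics/crop.png

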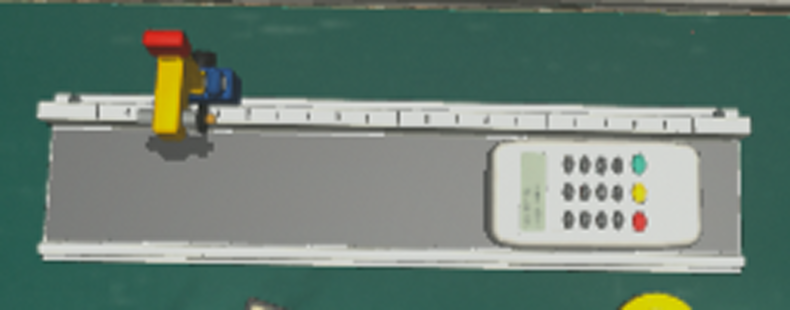

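The terminal lying in the channel is confirmed at crop (590,193), with its keypad and screen. The flag is standing at crop (165,80), and its black bumper and brass feeler at (205,118) point towards the terminal. The rail's yaw is about 0 and its origin is about (0.470, -0.006). Next I'll go behind the tab with the gripper shut.

Emit:
{"fn": "move_arm", "kwargs": {
  "motion": "49 -34 -10 2 1; 98 -68 -20 4 1; 147 -102 -20 6 1; 196 -136 -20 8 1; 245 -170 -20 10 1; 294 -204 -20 12 1; 343 -238 -20 14 1; 392 -272 -20 16 1; 441 -307 -20 18 1; 490 -341 -20 20 1; 539 -375 -20 22 1; 588 -409 -20 23.6 1"
}}

```text
clock: 2.45
position: [0.5861, 0.1309, 0.2468]
ee_rot: [3.141, -0.0, -0.001]
wrist_force: [0.1, -1.2, 0.3]
grip_width: 0.0008
```

Run:
```python
from h import *
st()
for c in("wrist",):
    s=snapshot(c); save(c+"1",s["color"])
    for t in("stop_carriage","flag_tab","flag_blade"):
        for r in tip_of(c,t)[:3]:
            P=w(s,r["centre"]); print(c,t,round(r["confidence"],2),P.round(4),px(s,P).round())
```

```text
{'clock': 2.45, 'joints': [0.0923, 0.4697, 1.2694, -0.0003, 1.4021, 1.6641], 'position': [0.5861, 0.1309, 0.2468], 'ee_rot': [3.1414, -0.0005, -0.0009], 'wrist_force': [0.0623, -1.188, 0.3065], 'grip_width': 0.0008}
wrist stop_carriage 0.77 [0.5343 0.1304 0.0631] [320. 276.]
wrist flag_tab 0.82 [0.5496 0.1322 0.1534] [318. 300.]
```

Emit:
{"fn": "move_arm", "kwargs": {
  "motion": "0 0 50 0 1; 0 0 97 0 1; -18 0 97 0 1; -36 0 97 0 1; -50 0 97 0 1; -65 0 100 0 1; -79 0 105 0 1; -91 0 113 0 1; -103 0 123 0 1; -112 0 134 0 1; -119 0 147 0 1; -123 0 158 0 1"
}}

```text
clock: 4.15
position: [0.4617, 0.1283, 0.0883]
ee_rot: [3.141, 0.0, -0.001]
wrist_force: [0.1, -0.5, 0.5]
grip_width: 0.0011
```

Emit:
{"fn": "move_arm", "kwargs": {
  "motion": "-2 0 6 0 1; -3 0 12 0 1; -3 0 16 0 1; -3 0 18 0 1; -3 0 18 0 1"
}}

```text
clock: 4.78
position: [0.4595, 0.1291, 0.0706]
ee_rot: [-3.142, -0.0, -0.0]
wrist_force: [0.1, -0.1, 0.2]
grip_width: 0.0004
```

Run:
```python
from h import *
st()
s=snapshot("top"); save("top2",cv2.resize(s["color"][215:325,155:410],None,fx=3.1,fy=3.1,interpolation=cv2.INTER_CUBIC))
for t in("stop_carriage","flag_tab","flag_blade"):
        for r in tip_of("top",t)[:2]:
            P=w(s,r["centre"]); print(t,round(r["confidence"],2),P.round(4),px(s,P).round())
```

```text
{'clock': 4.775, 'joints': [0.1132, 0.4522, 1.8555, 0.0, 0.8337, 1.6841], 'position': [0.4595, 0.1291, 0.0706], 'ee_rot': [-3.1416, -0.0002, -0.0001], 'wrist_force': [0.0933, -0.0578, 0.1586], 'grip_width': 0.0004}
stop_carriage 0.44 [0.5302 0.1323 0.0643] [215. 252.]
flag_blade 0.45 [0.4691 0.1198 0.0256] [223. 284.]
```

View pics/top2.png

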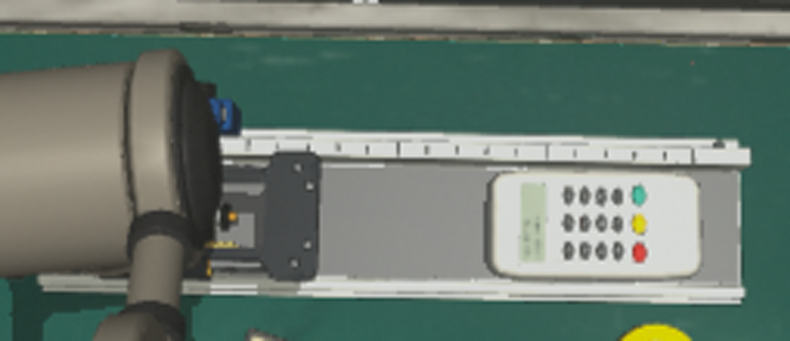

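The picture shows the flag down in the channel, with its bumper and feeler at crop (230,215). I'll press until I feel the end stop.

Emit:
{"fn": "move_arm", "kwargs": {
  "motion": "0 0 1 0 1; 0 0 1 0 1; 0 0 2 0 1; 0 0 2 0 1"
}}

```text
clock: 5.48
position: [0.4596, 0.1291, 0.0699]
ee_rot: [-3.142, -0.001, -0.0]
wrist_force: [-3.7, -1.6, 13.1]
grip_width: 0.0005
```

Emit:
{"fn": "move_arm", "kwargs": {
  "motion": "0 0 -30 0 1; 0 0 -80 0 1; 1 50 -80 0 1; 3 105 -80 0 1; 5 160 -80 0 1; 6 215 -80 0 1; 8 270 -80 0 1; 9 325 -80 0 1; 9 384 -80 0 1; 9 384 -80 0 1"
}}

```text
clock: 6.72
position: [0.4679, -0.2587, 0.1484]
ee_rot: [3.14, -0.001, -0.005]
wrist_force: [0.2, 0.4, 0.2]
grip_width: 0.0006
```

Run:
```python
from h import *
st()
for c in("top","scene"):
  s=snapshot(c)
  if c=="top": save("top3",cv2.resize(s["color"][215:325,155:410],None,fx=3.1,fy=3.1,interpolation=cv2.INTER_CUBIC))
  for t in("stop_carriage","flag_tab","flag_blade","terminal"):
        for r in tip_of(c,t)[:2]:
            P=w(s,r["centre"]); print(c,t,round(r["confidence"],2),P.round(4),px(s,P).round())
```

```text
{'clock': 6.725, 'joints': [-0.6481, 0.4344, 1.6135, -0.0007, 1.0925, 0.9281], 'position': [0.4679, -0.2587, 0.1484], 'ee_rot': [3.1404, -0.0005, -0.005], 'wrist_force': [0.2177, 0.4066, 0.1814], 'grip_width': 0.0006}
top stop_carriage 0.58 [0.5285 0.13   0.0603] [216. 254.]
top flag_tab 0.62 [0.4453 0.1338 0.0709] [211. 294.]
top flag_blade 0.85 [0.4686 0.1198 0.0242] [223. 284.]
top terminal 0.78 [0.7874 0.1916 0.0027] [199. 144.]
top terminal 0.62 [ 0.4665 -0.1419  0.0076] [346. 288.]
scene stop_carriage 0.77 [0.5321 0.1256 0.062 ] [270. 292.]
scene flag_tab 0.57 [0.4443 0.1243 0.0728] [301. 310.]
scene flag_blade 0.96 [0.4706 0.1186 0.0266] [295. 317.]
scene terminal 0.95 [0.7902 0.1878 0.0021] [175. 269.]
scene terminal 0.92 [ 0.8021 -0.2882  0.0063] [318. 181.]
```

View pics/top3.png

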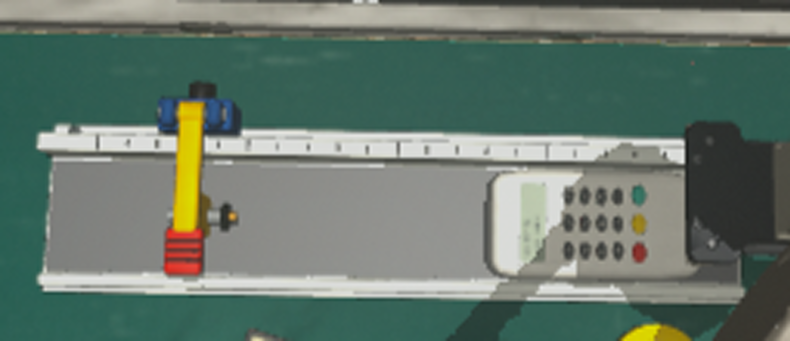

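The flag is down: the tab is at crop (183,252), 0.071 m up. The bumper face is at about crop x = 232, so y ≈ 0.105. Now I'll go down behind the terminal.

Emit:
{"fn": "move_arm", "kwargs": {
  "motion": "2 0 45 0.3 1; 2 0 90 0.3 1; 2 0 120 0.3 1; 2 0 132 0.3 1; 2 0 132 0.3 1; 2 -10 132 0.3 1; 2 -18 132 0.3 1; 2 -22 132 0.3 1"
}}

```text
clock: 8.22
position: [0.4706, -0.2323, 0.0175]
ee_rot: [3.141, -0.001, -0.005]
wrist_force: [0.6, -0.1, 0.2]
grip_width: 0.0005
```

Emit:
{"fn": "move_arm", "kwargs": {
  "motion": "0 -3 0 0 1; 0 -6 0 0 1; 0 -9 0 0 1; 0 -12 0 0 1"
}}

```text
clock: 8.72
position: [0.4706, -0.2213, 0.0169]
ee_rot: [3.141, -0.001, -0.006]
wrist_force: [-0.2, -2.3, 1.0]
grip_width: 0.0008
```

Emit:
{"fn": "move_arm", "kwargs": {
  "motion": "0 -8 0 0 1; 0 -18 0 0 1; 0 -28 0 0 1; 0 -38 0 0 1; 0 -48 0 0 1; 0 -58 0 0 1; 0 -68 0 0 1; 0 -78 0 0 1; 0 -88 0 0 1; 0 -98 0 0 1; 0 -108 0 0 1; 0 -115 0 0 1"
}}

```text
clock: 10.22
position: [0.4709, -0.1053, 0.0167]
ee_rot: [3.141, 0.0, -0.005]
wrist_force: [0.1, -4.8, 3.1]
grip_width: 0.0007
```

Run:
```python
from h import *
st()
s=snapshot("top"); save("top4",cv2.resize(s["color"][215:325,155:410],None,fx=3.1,fy=3.1,interpolation=cv2.INTER_CUBIC))
```

```text
{'clock': 10.225, 'joints': [-0.3789, 0.5523, 1.8833, -0.0002, 0.706, 1.197], 'position': [0.4709, -0.1053, 0.0167], 'ee_rot': [3.1415, 0.0, -0.005], 'wrist_force': [0.1255, -4.8328, 3.0652], 'grip_width': 0.0007}
```

View pics/top4.png

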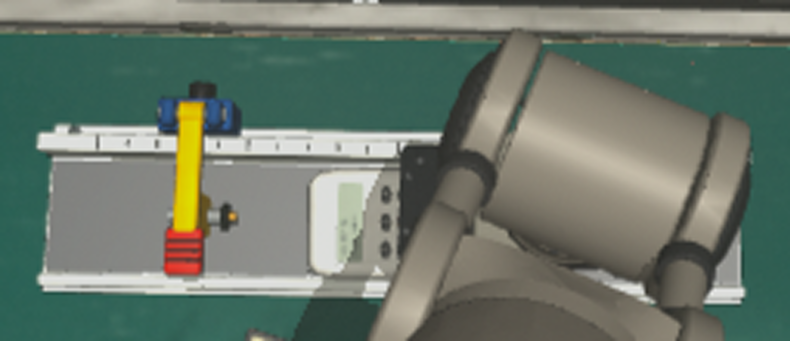

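The terminal front is at crop x = 310 and the bumper face at 232, so 45–52 mm remain. I'll advance most of the way and ease the tool up slightly.

Emit:
{"fn": "move_arm", "kwargs": {
  "motion": "0 -4 -0.5 0 1; 0 -9 -0.5 0 1; 0 -14 -0.5 0 1; 0 -19 -0.5 0 1; 0 -24 -0.5 0 1; 0 -29 -0.5 0 1; 0 -33 -0.5 0 1; 0 -36 -0.5 0 1; 0 -36 -0.5 0 1"
}}

```text
clock: 11.4
position: [0.471, -0.0696, 0.0172]
ee_rot: [-3.141, 0.0, -0.005]
wrist_force: [0.5, -0.8, -0.5]
grip_width: 0.0003
```

Run:
```python
from h import *
st()
a=snapshot("top")["color"][262:312,195:285]; s=snapshot("scene"); b=s["color"][270:350,250:370]
a=cv2.resize(a,(720,400),interpolation=cv2.INTER_CUBIC)[:280]; b=cv2.resize(b,(720,480),interpolation=cv2.INTER_CUBIC)[90:390]
save("t5",np.vstack([a,b]))
```

```text
{'clock': 11.4, 'joints': [-0.308, 0.5437, 1.9004, 0.0002, 0.6977, 1.2678], 'position': [0.471, -0.0696, 0.0172], 'ee_rot': [-3.1414, 0.0002, -0.0052], 'wrist_force': [0.5404, -0.7607, -0.4584], 'grip_width': 0.0003}
```

View pics/t5.png

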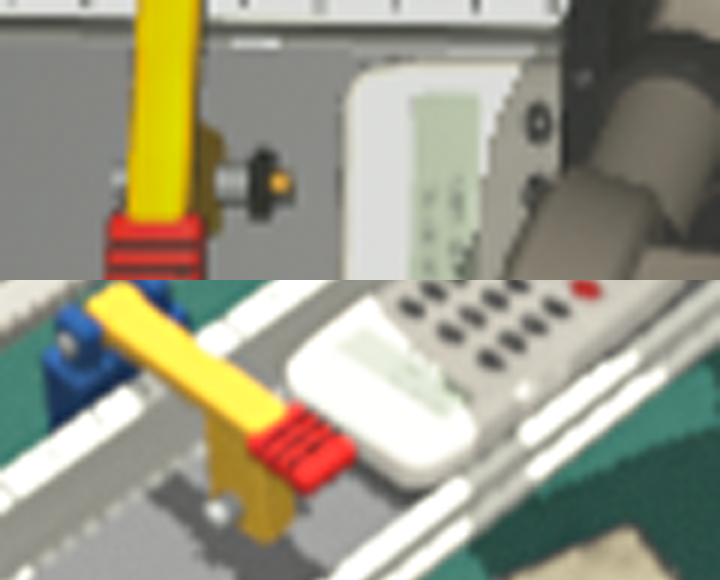

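The bumper face is at crop x ≈ 283 and the terminal front at 345 (0.26 mm/px), so the gap is about 15 mm. I'll advance 9 mm, then creep.

Emit:
{"fn": "move_arm", "kwargs": {
  "motion": "0 -2 0 0 1; 0 -4 0 0 1; 0 -6 0 0 1; 0 -7 0 0 1; 0 -8 0 0 1; 0 -9 0 0 1"
}}

```text
clock: 12.25
position: [0.4712, -0.0609, 0.0172]
ee_rot: [3.142, -0.0, -0.005]
wrist_force: [0.3, -1.7, -0.4]
grip_width: 0.0003
```

Emit:
{"fn": "move_arm", "kwargs": {
  "motion": "0 -0.4 0 0 1; 0 -0.8 0 0 1; 0 -0.8 0 0 1"
}}

```text
clock: 12.62
position: [0.4712, -0.0601, 0.0172]
ee_rot: [3.142, 0.0, -0.005]
wrist_force: [0.9, -2.6, -0.7]
grip_width: 0.0005
```

Emit:
{"fn": "move_arm", "kwargs": {
  "motion": "0 -0.4 0 0 1; 0 -0.8 0 0 1; 0 -0.8 0 0 1"
}}

```text
clock: 13.0
position: [0.4712, -0.0593, 0.0172]
ee_rot: [3.142, -0.0, -0.005]
wrist_force: [0.4, -1.6, -0.5]
grip_width: 0.0007
```

Friction is about 2 N, and there is no contact with the bumper yet.

Emit:
{"fn": "move_arm", "kwargs": {
  "motion": "0 -0.4 0 0 1; 0 -0.8 0 0 1; 0 -0.8 0 0 1"
}}

```text
clock: 13.38
position: [0.4712, -0.0585, 0.0172]
ee_rot: [3.142, 0.0, -0.005]
wrist_force: [0.1, -1.6, -0.4]
grip_width: 0.0006
```

Emit:
{"fn": "move_arm", "kwargs": {
  "motion": "0 -0.4 0 0 1; 0 -0.8 0 0 1; 0 -0.8 0 0 1"
}}

```text
clock: 13.75
position: [0.4712, -0.0577, 0.0172]
ee_rot: [3.142, -0.0, -0.005]
wrist_force: [0.6, -2.7, 0.4]
grip_width: 0.0001
```

Run:
```python
from h import *
st()
a=snapshot("top")["color"][262:312,205:265]
save("t6",cv2.resize(a,(720,600),interpolation=cv2.INTER_CUBIC))
```

```text
{'clock': 13.75, 'joints': [-0.2835, 0.5419, 1.9045, -0.0001, 0.6952, 1.2927], 'position': [0.4712, -0.0577, 0.0172], 'ee_rot': [3.1415, -0.0, -0.0054], 'wrist_force': [0.6378, -2.709, 0.373], 'grip_width': 0.0001}
```

View pics/t6.png

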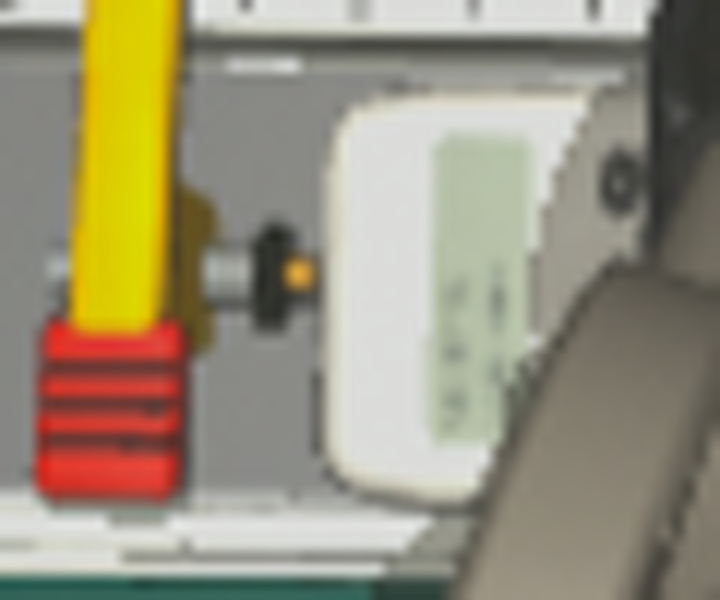

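The terminal front is at crop x = 325 and the feeler tip at 318. The bumper face is at about 290, so roughly 5 mm remain.

Emit:
{"fn": "move_arm", "kwargs": {
  "motion": "0 -0.6 0 0 1; 0 -1.2 0 0 1; 0 -1.8 0 0 1; 0 -2.4 0 0 1; 0 -2.4 0 0 1"
}}

```text
clock: 14.42
position: [0.4712, -0.0553, 0.0172]
ee_rot: [3.142, 0.0, -0.005]
wrist_force: [0.2, -2.3, -0.1]
grip_width: 0.0003
```

Emit:
{"fn": "move_arm", "kwargs": {
  "motion": "0 -0.3 0 0 1; 0 -0.6 0 0 1; 0 -0.6 0 0 1"
}}

```text
clock: 14.8
position: [0.4712, -0.0548, 0.0172]
ee_rot: [3.142, 0.0, -0.005]
wrist_force: [-0.3, -2.4, 1.0]
grip_width: 0.0005
```

Emit:
{"fn": "move_arm", "kwargs": {
  "motion": "0 -0.3 0 0 1; 0 -0.6 0 0 1; 0 -0.6 0 0 1"
}}

```text
clock: 15.18
position: [0.4712, -0.0541, 0.0172]
ee_rot: [3.142, -0.0, -0.005]
wrist_force: [1.4, -1.1, 0.2]
grip_width: 0.0002
```

Emit:
{"fn": "move_arm", "kwargs": {
  "motion": "0 -0.3 0 0 1; 0 -0.6 0 0 1; 0 -0.6 0 0 1"
}}

```text
clock: 15.55
position: [0.4712, -0.0536, 0.0172]
ee_rot: [3.142, -0.0, -0.005]
wrist_force: [0.7, -1.7, -0.5]
grip_width: 0.0003
```

Emit:
{"fn": "move_arm", "kwargs": {
  "motion": "0 -0.3 0 0 1; 0 -0.6 0 0 1; 0 -0.6 0 0 1"
}}

```text
clock: 15.92
position: [0.4712, -0.0529, 0.0172]
ee_rot: [3.142, 0.0, -0.005]
wrist_force: [0.6, -2.2, 0.2]
grip_width: 0.0004
```

Emit:
{"fn": "move_arm", "kwargs": {
  "motion": "0 -0.3 0 0 1; 0 -0.6 0 0 1; 0 -0.6 0 0 1"
}}

```text
clock: 16.3
position: [0.4712, -0.0524, 0.0172]
ee_rot: [3.141, -0.0, -0.005]
wrist_force: [-0.2, -2.4, -0.4]
grip_width: 0.0005
```

Emit:
{"fn": "move_arm", "kwargs": {
  "motion": "0 -0.3 0 0 1; 0 -0.6 0 0 1; 0 -0.6 0 0 1"
}}

```text
clock: 16.68
position: [0.4714, -0.052, 0.0172]
ee_rot: [3.141, -0.0, -0.005]
wrist_force: [-0.3, -5.7, -1.1]
grip_width: 0.0007
```

Contact. I'll raise the force in small steps.

Emit:
{"fn": "move_arm", "kwargs": {
  "motion": "0 -0.3 0 0 1; 0 -0.3 0 0 1"
}}

```text
clock: 16.92
position: [0.4715, -0.0518, 0.0173]
ee_rot: [3.141, -0.001, -0.005]
wrist_force: [0.6, -5.7, -1.6]
grip_width: 0.0007
```

Emit:
{"fn": "move_arm", "kwargs": {
  "motion": "0 -0.4 0 0 1; 0 -0.4 0 0 1"
}}

```text
clock: 17.18
position: [0.4716, -0.0517, 0.0173]
ee_rot: [3.141, -0.001, -0.005]
wrist_force: [1.0, -7.4, -0.4]
grip_width: 0.0007
```

Emit:
{"fn": "move_arm", "kwargs": {
  "motion": "0 -0.3 0 0 1; 0 -0.3 0 0 1"
}}

```text
clock: 17.42
position: [0.4717, -0.0516, 0.0174]
ee_rot: [3.14, -0.001, -0.005]
wrist_force: [0.3, -8.7, -0.6]
grip_width: 0.0007
```

Emit:
{"fn": "move_arm", "kwargs": {
  "motion": "0 -0.1 0 0 1; 0 -0.1 0 0 1; 0 -0.1 0 0 1; 0 -0.1 0 0 1; 0 -0.1 0 0 1; 0 -0.1 0 0 1"
}}

```text
clock: 18.18
position: [0.4718, -0.0516, 0.0174]
ee_rot: [3.14, -0.001, -0.005]
wrist_force: [0.8, -8.5, -0.3]
grip_width: 0.0002
```

Emit:
{"fn": "move_arm", "kwargs": {
  "motion": "0 0 0 0 1; 0 0 0 0 1; 0 0 0 0 1; 0 0 0 0 1"
}}

```text
clock: 18.68
position: [0.4718, -0.0516, 0.0174]
ee_rot: [3.14, -0.001, -0.005]
wrist_force: [0.4, -9.4, -0.6]
grip_width: 0.0004
```

Emit:
{"fn": "move_arm", "kwargs": {
  "motion": "0 -0.2 0 0 1; 0 -0.2 0 0 1; 0 -0.2 0 0 1; 0 -0.2 0 0 1; 0 -0.2 0 0 1; 0 -0.2 0 0 1; 0 -0.2 0 0 1; 0 -0.2 0 0 1; 0 -0.2 0 0 1"
}}

```text
clock: 19.8
position: [0.4719, -0.0515, 0.0174]
ee_rot: [3.14, -0.001, -0.005]
wrist_force: [0.6, -9.8, -0.4]
grip_width: 0.0005
```

Emit:
{"fn": "move_arm", "kwargs": {
  "motion": "0 0.5 0 0 1; 0 1 0 0 1; 0 2 0 0 1; 0 5 0 0 1; 0 15 0 0 1; 0 30 0 0 1; 0 50 -20 0 1; 0 70 -60 0 1; 0 110 -110 0 1; 0 160 -130 0 1; 0 200 -130 0 1; 0 200 -130 0 1"
}}

```text
clock: 21.3
position: [0.4696, -0.2539, 0.1473]
ee_rot: [3.141, -0.001, -0.01]
wrist_force: [-0.1, 0.2, 0.5]
grip_width: 0.0004
```

Run:
```python
from h import *
st()
s=snapshot("top");a=s["color"][240:315,195:325]
save("t7",cv2.resize(a,(780,450),interpolation=cv2.INTER_CUBIC))
for c in("top","scene"):
  if c=="scene": s=snapshot(c)
  for t in("stop_carriage","flag_tab","flag_blade","terminal"):
        for r in tip_of(c,t)[:3]:
            P=w(s,r["centre"])
            if P[0]<.6: print(c,t,round(r["confidence"],2),P.round(4),px(s,P).round())
```

```text
{'clock': 21.3, 'joints': [-0.639, 0.4341, 1.6174, -0.0005, 1.0889, 0.9416], 'position': [0.4696, -0.2539, 0.1473], 'ee_rot': [3.1405, -0.0007, -0.0096], 'wrist_force': [-0.1143, 0.1959, 0.5444], 'grip_width': 0.0004}
top stop_carriage 0.79 [0.5304 0.1309 0.0652] [216. 252.]
top flag_tab 0.64 [0.4419 0.1355 0.0697] [211. 296.]
top flag_blade 0.9 [0.4685 0.1204 0.0262] [222. 284.]
top flag_blade 0.4 [ 0.3755 -0.182   0.0007] [365. 331.]
top terminal 0.71 [0.532  0.1308 0.0643] [216. 252.]
top terminal 0.7 [0.4659 0.0331 0.0097] [265. 287.]
scene stop_carriage 0.67 [0.534  0.1247 0.0597] [270. 292.]
scene flag_tab 0.58 [0.4418 0.1267 0.0738] [301. 310.]
scene flag_blade 0.75 [0.4728 0.1166 0.0273] [295. 316.]
scene terminal 0.58 [0.4681 0.0361 0.0111] [324. 302.]
```

View pics/t7.png

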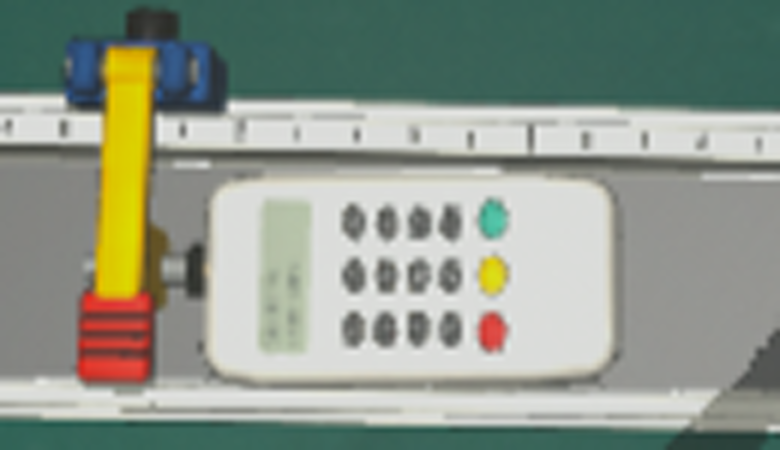

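The terminal lies flat against the bumper at crop (207,270), with the feeler covered. The flag is down and the stop hasn't moved.

```bash
python3 -c "
from h import *
print(hand_in())"
```

```text
the job is handed in; nothing more can be done
None
```

The flag is fully down and the terminal is pressed home, lying flat against the bumper. I handed the job in at about 21 s of the 62 s allowed.

- **Flag:** I pushed it over by its tab until I felt the end stop, at about 13 N downwards. The camera puts the tab about 70–74 mm above the bench, against 70 mm for fully down.
- **Terminal:** I slid the one in the channel along by its rear end; sliding took about 2 N in the final approach. After it met the bumper, I held a push of 8.5–9.8 N for about 2.5 s. That should be about 7–8 N on the bumper once friction is taken off.
- **Last checks:** With the arm clear, the last picture shows the terminal flat against the bumper with the feeler covered. The carriage and blade positions agree with those before the push to about 2–3 mm. That is too coarse to rule out a 1.5 mm slip of the stop. However, the push stayed under the 12 N limit and the tool held still, within 0.1 mm, during the final hold.
- **Not checked:** I couldn't read the feeler directly. I didn't measure the battery, USB stick and tape again at the end, but the arm never went near them.
- **Disagreement:** My estimate of the gap to the bumper from the arm's position was several mm off the one from the pictures, so I found the contact by force.

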